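# Pin the eyepiece case into its carrier

## Robot

A 6-joint arm with a two-finger parallel gripper is mounted at the origin on the work surface. World frame = base frame: x ahead of the robot, y to its left, z up, the work surface at z = 0. Lengths are in m, angles in rad, forces in N, time in s.
With the tool pointing down it reaches from about 0.35 to 0.775 m from the base axis. Payload 5.5 kg.
Tool frame: the origin (TCP) lies midway between the tips of the shut fingers; the grasp point (between the pads) lies 19 mm behind it; z points along the fingers, x is the direction in which the jaws open and shut, and the axes are right-handed (so a half turn about z gives the same grasp; the last joint's range is limited). The gripper opens to 85 mm and grips with 20 to 120 N. Pads are 22 mm wide; open, the fingers measure 114 mm over their backs; the gripper's body (76 mm by 85 mm) begins 54 mm behind the grasp point. The pads swing forward as they close: fully open they stand 13 mm farther back than shut.
Start: joints at [-1.256, 0.313, 0.046, 1.304, 0, 1.431], TCP at [0.253, -0.517, 0.231] pointing down, gripper open.
Joint ranges: [-2.76, 2.76], [-0.86, 1.69], [-1.03, 1.26], [-2.2, 2.34], [-1.47, 1.5], [-3.14, 3.14]. Speed limits (rad/s): [2.57, 2.57, 3.14, 3.14, 3.14, 3.14].

## Interface

Orientations are given as a unit quaternion [w, x, y, z].
In Python, from workcell import env gives the robot as it stands.
- The arm moves only by the tool servo_tool, never from a script. Its argument "targets" is a list of rows, each an object with "xyz": the shift along the tool's x, y, z in m, a list of three; "twist": the turn, a rotation vector about the tool's x, y, z in rad, a list of three; "jaw": the opening, from 0 (shut) to 1 (fully open). A call has 1 to 12 rows; each row is the pose to reach, as a shift and turn from the pose commanded when the call began, along the tool's axes at that moment; what a row does not reach only later rows make up. A row lasts 1/12 s, in which the tool goes at most 41.7 mm and 7.16 degrees, less where a joint would pass 70% of its speed; a pose out of reach is approached as far as the arm can. A call with a gripper value outside its range is refused whole. The fingers move at their own pace and stop on an object; "squeeze" is the grip in N (left out, the last holds). Time passes only in rows, so rows that repeat a pose let the fingers close. It gives the time, the measured TCP pose, the force and the opening at its end, in the units of the state.
- env.get_state(): the state, without advancing time (a new reading comes with each control period).
- env.read_camera(name): name is "scene" or "side" or "wrist"; returns a dict with "color" (480x640x3 uint8, red, green, blue), "depth" (480x640 float32, m along the optical axis (not along the pixel's ray), 0 where there is no reading), "fx", "fy", "cx", "cy" (pixels), "k1" (the pictures are not rectified: a ray, as slopes to the right and down, at radius r is drawn at 1 + k1 r^2 times it, then the intrinsics apply), "eye" and "attitude" of the camera in the world. Camera axes: x right, y down, z forward; pixel columns grow to the right and rows downward; lengths in m; the calibration is good to about 2 mm. A picture is of the moment at which its call begins.
- env.hand_in(): hands the job in, once; it reports no verdict.
The state is a dict: "clock": time; "joint_pos": joint angles; "qvel": joint speeds; "tau": joint torques, N m; "tcp_pos": TCP position; "orientation": TCP orientation; "wrist_force": force on the tool from outside, world axes, zero at the start; "ft_torque": the same for the moment, N m; "finger_gap": finger opening in m.
Only numpy, scipy, OpenCV 4.12 (cv2) and the standard library are available. Lean on these libraries where they do the work, as an engineer would, in place of code of your own. Each camera call takes 0.05 s, during which the arm holds its last target. There are 200 camera calls.

## Task

Put the blue eyepiece case flat in the bay of the wooden carrier, swing the red bar over it until the hole in the bar lines up with the hole in the grey lug, then push the yellow-headed retaining pin down through both until its collar sits on the bar, and let go. Do not knock over the beaker or the amber bottle.

Things in the scene. Friction and masses are not known exactly. Their poses are not given: they have to be found in the camera images.
- bay (a point): Centre of the floor of the carrier's bay. The carrier is a light wooden board, 140 x 230 x 12 mm, fixed to the bench; the floor is 12 mm above the bench. The bay is 120 mm along x by 60 mm along y, in a rim 8 mm thick and 12 mm high on all four sides. z is up. The steel hinge post (diameter 32, 64 mm above the bench) stands at y = -85 mm, the lug at y = +85 mm.
- lug_hole (a point): Centre of the mouth of the upright hole in the lug, a grey block 40 x 40 mm whose top is 62 mm above the bench. Hole diameter 14 mm, 44 mm deep, mouth chamfered 1.5 mm. Axes as for the bay, z up.
- bar (a joint): Swing of the red bar about its upright hinge, rad. 0: along the carrier's +y, across the bay, its hole exactly over the lug's. Positive: swung open, clockwise seen from above, towards the carrier's +x (pi/2: along +x). Range -0.25 to 1.9: it can overrun the lug, with no stop at 0. Light friction (under 1 N at the handle) keeps it where it is left. It starts open.
- bar_hinge (a point): Point on the bar's hinge axis, on the bar's top face, 76 mm above the bench. The bar is red, flat, 26 mm wide and 12 mm thick (underside 64, top 76 mm above the bench), with a 34 mm square end; it moves level.  The frame turns with the bar: y points along the bar from the hinge to its hole, z up.
- bar_handle (a point): Centre of the white upright handle on the bar, a cylinder of diameter 18 mm and 40 mm high standing on the bar's top face, 95 mm from the hinge axis. This point is half-way up it, 96 mm above the bench. The frame turns with the bar.
- bar_hole (a point): Centre of the hole in the bar's free end, on the bar's underside (64 mm above the bench), 170 mm from the hinge axis. Through hole of diameter 14 mm, 12 mm thick, chamfered 1.5 mm. The frame turns with the bar.
- case_mid (a point): Centre (half-way up) of the blue eyepiece case, a closed hard box 110 mm long (its x), 50 mm wide (its y), 45 mm high (z up), about 0.3 kg. It starts flat on the bench. In the bay its top is 57 mm above the bench, 7 mm under the bar. Either end may point either way.
- pin_grip (a point): Centre of the pin's yellow grip, a cylinder of diameter 20 mm and 40 mm high; z points up along the pin. Below it: a steel collar (diameter 26, 5 mm thick), then the shank, diameter 12 mm, 50 mm long. The collar's underside is 25 mm below this point, the tip 75 mm. About 0.11 kg. It starts upright in the wooden block. Fully home in the lug this point is 101 mm above the bench.
- pin_tip (a point): Centre of the tip of the pin's shank; the last 6 mm of the shank taper to diameter 6 mm.
- beaker_mid (a point): Bystander: centre of a glass beaker, diameter 64 mm, 85 mm high, standing upright.
- stain_mid (a point): Bystander: centre of an amber bottle with black cap, diameter 48 mm, 95 mm high, standing upright.
- block: Brown wooden block fixed to the bench, 70 x 70 mm, 56 mm high, origin under its centre. The pin starts in the upright hole at its centre (loose, diameter 15 mm, 54 mm deep), collar on the block's top, so that its grip's centre is 81 mm above the bench.
There are look-alikes about, which are no part of the job. Of the things like the part that bears pin_grip, leave any that is white; of the rest the smaller one is meant. What is meant by the part that bears case_mid is not pink, and is the larger of those in its own colour.

How it is judged:
On the way, in this order (a step that is already met when the one before it is completed fails the run):
1. the case lies flat on the floor of the bay (horizontal distance between case_mid and bay below 0.012 m and z of case_mid in the frame of bay below 0.027 m and angle between case_mid's own z axis and vertical below 0.1 rad), for 0.2 s.
2. the bar is swung across the case with its hole over the lug's hole, within 6 mm (horizontal distance between bar_hole and lug_hole below 0.006 m), for 0.2 s.
3. the pin is through both holes with its collar on the bar (z of pin_tip in the frame of lug_hole below -0.032 m and horizontal distance between pin_tip and lug_hole below 0.005 m and angle between pin_grip's own z axis and vertical below 0.1 rad), for 0.2 s.
At the end, for the whole second after the job is handed in: The case lies flat on the bay floor (centre within 12 mm, tilt under 0.1 rad); the bar is at rest with its hole within 6 mm of the lug's; the pin is upright (0.1 rad) through both, tip at least 32 mm deep in the lug, collar within 4 mm of the bar (all of step 1 and all of step 3 and horizontal distance between bar_hole and lug_hole below 0.006 m and velocity of joint bar between -0.05 and 0.05 rad/s); the robot touches nothing.
It fails at once if the beaker is knocked over (angle between beaker_mid's own z axis and vertical above 0.6 rad).
It fails at once if the amber bottle is knocked over (angle between stain_mid's own z axis and vertical above 0.6 rad).
It also fails if it takes over 72 s, if anything falls off the work surface, if the arm or the gripper's body presses on something with over 40 N, if the wrist force passes 120 N, or if a joint passes its speed limit or range.

## Working session

There is one attempt and no reset: what is moved stays moved. The work goes in short steps, Python scripts to look and compute and a tool call to move; the robot and the scene stay as the last step left them, time stands still between calls to the robot, and variables do not carry over. Pictures are saved under pics/ and viewed, about 8 in all and at most 12, crops included, and the job is handed in when it is done.

Besides the shell and the picture viewer there is one more tool, called as name([rows], argument=value, ...), one row to a line, values as JSON. servo_tool: Moves the arm, as the interface text tells. Its arguments: {"type":"object","properties":{"targets":{"type":"array","items":{"type":"object","properties":{"xyz":{"type":"array","items":{"type":"number"}},"twist":{"type":"array","items":{"type":"number"}},"jaw":{"type":"number"}}}},"squeeze":{"type":"number"}},"required":["targets"]}

```bash
mkdir -p pics; ls
cat > h.py <<'E'
import numpy as np, cv2
from workcell import env
from scipy.spatial.transform import Rotation as R
def cam(n):
    c=env.read_camera(n); q=np.array(c['attitude']); 
    c['R']=R.from_quat([q[1],q[2],q[3],q[0]]).as_matrix() if q.size==4 else q.reshape(3,3)
    return c
def ray(c,u,v):
    x=(u-c['cx'])/c['fx'];y=(v-c['cy'])/c['fy'];a,b=x,y
    for _ in range(20):
        k=1+c['k1']*(a*a+b*b);a,b=x/k,y/k
    return np.array([a,b,1.])
def atz(c,u,v,z):
    d=c['R']@ray(c,u,v);e=np.array(c['eye']);return e+d*(z-e[2])/d[2]
def atd(c,u,v):
    d=float(c['depth'][int(v),int(u)]);return np.array(c['eye'])+c['R']@ray(c,u,v)*d
def cloud(c):
    v,u=np.mgrid[0:480,0:640];r=ray(c,u.astype(float),v.astype(float)) if 0 else None
    x=(u-c['cx'])/c['fx'];y=(v-c['cy'])/c['fy'];a,b=x,y
    for _ in range(20):
        k=1+c['k1']*(a*a+b*b);a,b=x/k,y/k
    p=np.stack([a,b,np.ones_like(a)],-1)*c['depth'][...,None]
    return p@c['R'].T+np.array(c['eye'])
def tool():
    s=env.get_state();q=s['orientation'];return np.array(s['tcp_pos']),R.from_quat([q[1],q[2],q[3],q[0]]),s
def save(c,n): cv2.imwrite('pics/'+n,c['color'][...,::-1])
E
python3 - <<'E'
from h import *
import pickle
for n in ['scene','side']:
    c=cam(n);save(c,n+'.png');pickle.dump(c,open(n+'.pkl','wb'));print(n,c['eye'],c['attitude'],c['fx'],c['k1'])
p,r,s=tool();print(p,r.as_matrix().round(3),s)
E
```

```text
pics
scene [1.19692403 0.15118522 0.979816  ] [-0.20869668  0.61777284  0.71360757 -0.25605986] 488.031916872834 -0.12059144090948426
side [-0.16278214 -0.61334498  1.12370369] [-0.32390741  0.86232559 -0.36729559  0.12873427] 617.271911744422 -0.12984249340046586
[ 0.25245976 -0.51612747  0.23051302] [[ 0.439 -0.898 -0.   ]
 [-0.898 -0.439  0.001]
 [-0.002 -0.    -1.   ]] {'clock': 0.1, 'joint_pos': array([-1.25556646e+00,  3.13903145e-01,  4.50984529e-02,  1.30356437e+00,
        7.47892872e-06,  1.43118187e+00]), 'qvel': array([ 0.00139815, -0.00279417,  0.00446934, -0.00014332,  0.00010514,
       -0.00177301]), 'tau': array([ 1.66982289e-03, -4.81727600e+01,  2.99242973e+01,  1.27798843e-02,
       -2.08965621e-04,  1.08927020e-05]), 'tcp_pos': array([ 0.25245976, -0.51612747,  0.23051302]), 'orientation': array([-5.08006403e-04,  8.48328231e-01, -5.29470107e-01, -6.00263027e-04]), 'wrist_force': array([ 0.0024026 ,  0.17147698, -0.38934038]), 'ft_torque': array([-0.01179436,  0.01109452, -0.01022828]), 'finger_gap': 0.08553594689450805}
```

View pics/scene.png

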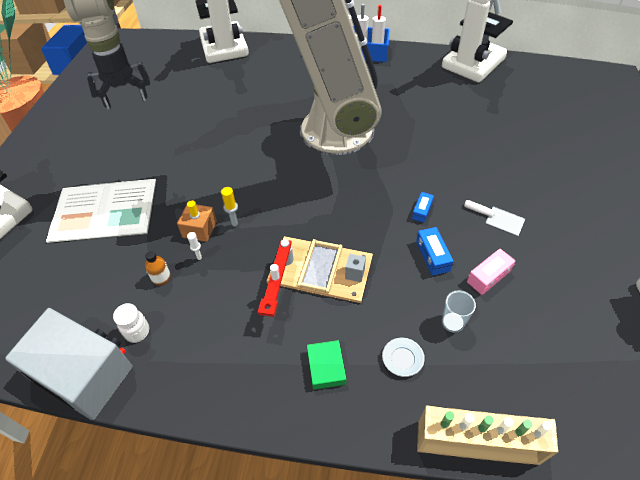

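View pics/side.png

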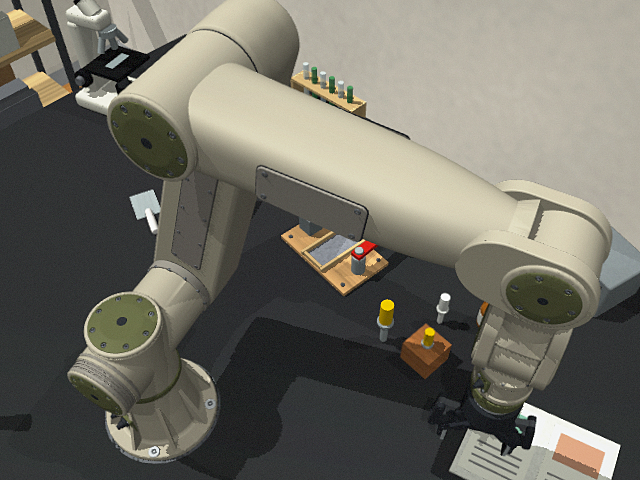

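The scene view shows the carrier around (325,270) with the red bar open (hinge about 285,245, hole end about 268,306) and the target blue case at (434,250). The pin is in the block at (195,215). The beaker is at (458,310) and the bottle at (157,270). The side view is mostly hidden by the arm. Next I'll measure from the scene cloud.

Run:
```python
from h import *
import pickle
c=pickle.load(open('scene.pkl','rb'));P=cloud(c)
hsv=cv2.cvtColor(c['color'],cv2.COLOR_RGB2HSV)
H,S,V=[hsv[...,i].astype(int) for i in range(3)]
def box(u0,u1,v0,v1):
    m=np.zeros((480,640),bool);m[v0:v1,u0:u1]=1;return m
def rep(n,m,z0,z1):
    m=m&(P[...,2]>z0)&(P[...,2]<z1)&(c['depth']>0);q=P[m]
    r=cv2.minAreaRect((q[:,:2]*1000).astype(np.float32))
    print(n,m.sum(),'med',np.median(q,0).round(4),'rect',np.round(r[0],1),np.round(r[1],1),round(r[2],1));return q
a=np.ones((480,640),bool)
rep('casetop',box(410,460,222,280),.037,.055)
rep('smallblue',box(408,438,190,222),.015,.06)
rep('bar',box(250,300,230,320)&((H<8)|(H>172))&(S>150),.068,.084)
rep('handle',box(260,285,255,290)&(S<80),.1,.125)
rep('post',box(270,295,235,260),.0,.125)
rep('lugtop',box(335,372,245,285)&(S<80),.055,.07)
rep('board',box(265,380,230,305)&(S>60)&(H>8)&(H<30),.005,.018)
rep('rim',box(265,380,230,305)&(S>60)&(H>8)&(H<30),.020,.03)
rep('pin',box(180,215,195,245)&(H>20)&(H<32)&(S>150),.09,.11)
rep('blocktop',box(175,220,200,245)&(H<18),.05,.062)
rep('bigpin',box(215,245,180,230),.04,.2)
rep('beaker',box(440,478,285,335),.075,.1)
rep('bottle',box(140,172,248,288),.02,.12)
rep('whitepin',box(185,205,228,265),.04,.2)
rep('pink',box(465,516,245,295),.02,.1)
im=c['color'][170:350,160:500,::-1];cv2.imwrite('pics/crop.png',cv2.resize(im,None,fx=2.3,fy=2.3,interpolation=cv2.INTER_CUBIC))
for n,u,v,z in [('hinge',285,243,.076)]: print(n,atz(c,u,v,z))
```

```text
casetop 786 med [0.4611 0.2986 0.0434] rect [456.4 298.6] [114.3  52. ] 23.1
smallblue 325 med [0.3172 0.2682 0.03  ] rect [309.2 268.9] [34.2 81.3] 75.9
bar 780 med [ 0.6435 -0.0562  0.0744] rect [611.3 -58.8] [ 35.6 202.8] 89.1
handle 73 med [ 0.6226 -0.0566  0.1134] rect [620.2 -57.9] [18.4 16.1] 5.7
post 442 med [ 0.5285 -0.0539  0.0722] rect [505.9 -70.5] [135.1  61.9] 12.3
lugtop 254 med [0.5433 0.1136 0.0607] rect [541.5 113.6] [40.2 45.8] 83.1
board 2070 med [0.5558 0.068  0.0108] rect [533.   29.1] [230.4 143.4] 84.1
rim 150 med [0.5227 0.0373 0.0223] rect [532.7  29. ] [ 76.1 140.5] 84.1
pin 51 med [ 0.453  -0.3049  0.098 ] rect [ 451.7 -305.4] [18.9 17.5] 52.8
blocktop 467 med [ 0.4602 -0.2968  0.055 ] rect [ 474.6 -306. ] [122.2  76.1] 0.5
bigpin 301 med [ 0.4328 -0.2108  0.1038] rect [ 427.9 -214.1] [30.1 31.6] 27.4
beaker 220 med [0.6344 0.349  0.0817] rect [636.4 348.5] [61.3 63.2] 45.2
bottle 515 med [ 0.6223 -0.3456  0.0609] rect [ 617.5 -350. ] [38.7 47.9] 46.7
whitepin 213 med [ 0.5468 -0.2742  0.0676] rect [ 520.  -291.1] [81.3 48.3] 9.2
pink 982 med [0.5082 0.4321 0.0426] rect [527.8 410.3] [ 52.6 192. ] 46.6
hinge [ 0.5228949 -0.0544868  0.076    ]
```

View pics/crop.png

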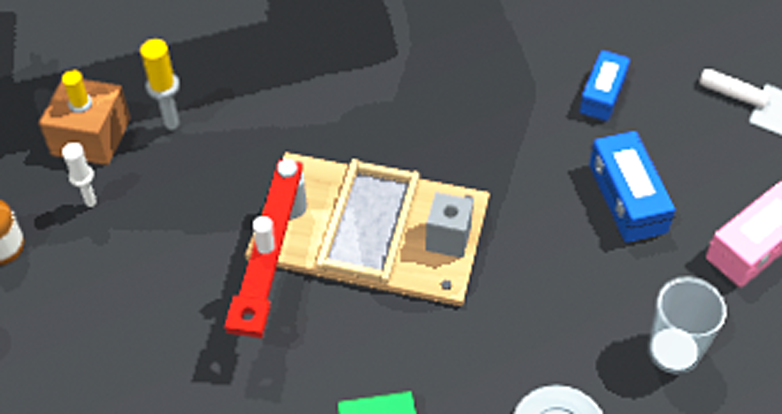

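```bash
cat >> h.py <<'E'
def go(x,y,z,th):
    p,r,s=tool();t=np.radians(th);c,n=np.cos(t),np.sin(t)
    D=np.array([[c,n,0],[n,-c,0],[0,0,-1.]])
    d=r.inv().apply(np.array([x,y,z])-p);w=(r.inv()*R.from_matrix(D)).as_rotvec()
    m=r.as_matrix();print('at',p.round(4),'th',round(np.degrees(np.arctan2(m[1,0],m[0,0])),2),'F',np.round(s['wrist_force'],1),'gap',round(s['finger_gap'],4),'t',s['clock'])
    print('xyz',d.round(4),'twist',w.round(4),'rows',round(max(np.linalg.norm(d)/.0417,np.degrees(np.linalg.norm(w))/7.16),1))
E
python3 -c "
from h import *
go(.45,-.1,.22,26)"
```

```text
at [ 0.2525 -0.5161  0.2305] th -63.94 F [ 0.   0.2 -0.4] gap 0.0855 t 0.1
xyz [-0.287  -0.3603  0.011 ] twist [-1.4000e-03  1.0000e-03 -1.5697e+00] rows 12.6
```

servo_tool([
  {"xyz":[-0.287,-0.36,0.011],"twist":[-0.0014,0.001,-1.57],"jaw":1},
  {"xyz":[-0.287,-0.36,0.011],"twist":[-0.0014,0.001,-1.57],"jaw":1},
  {"xyz":[-0.287,-0.36,0.011],"twist":[-0.0014,0.001,-1.57],"jaw":1},
  {"xyz":[-0.287,-0.36,0.011],"twist":[-0.0014,0.001,-1.57],"jaw":1},
  {"xyz":[-0.287,-0.36,0.011],"twist":[-0.0014,0.001,-1.57],"jaw":1},
  {"xyz":[-0.287,-0.36,0.011],"twist":[-0.0014,0.001,-1.57],"jaw":1},
  {"xyz":[-0.287,-0.36,0.011],"twist":[-0.0014,0.001,-1.57],"jaw":1},
  {"xyz":[-0.287,-0.36,0.011],"twist":[-0.0014,0.001,-1.57],"jaw":1},
  {"xyz":[-0.287,-0.36,0.011],"twist":[-0.0014,0.001,-1.57],"jaw":1},
  {"xyz":[-0.287,-0.36,0.011],"twist":[-0.0014,0.001,-1.57],"jaw":1},
  {"xyz":[-0.287,-0.36,0.011],"twist":[-0.0014,0.001,-1.57],"jaw":1},
  {"xyz":[-0.287,-0.36,0.011],"twist":[-0.0014,0.001,-1.57],"jaw":1},
])

```text
clock: 1.1
tcp_pos: [0.4514, -0.0946, 0.2199]
orientation: [-0.0, 0.98, 0.198, 0.0]
wrist_force: [-0.7, 0.1, 0.2]
finger_gap: 0.0853
```

```bash
python3 -c "
from h import *
go(.456,.299,.18,113)"
```

```text
at [ 0.4514 -0.0946  0.2199] th 22.81 F [-0.7  0.1  0.2] gap 0.0853 t 1.1
xyz [ 0.1568 -0.361   0.0403] twist [ 3.0000e-04 -1.4000e-03 -1.5742e+00] rows 12.6
```

servo_tool([
  {"xyz":[0.157,-0.361,0.04],"twist":[0,-0.0014,-1.57],"jaw":1},
  {"xyz":[0.157,-0.361,0.04],"twist":[0,-0.0014,-1.57],"jaw":1},
  {"xyz":[0.157,-0.361,0.04],"twist":[0,-0.0014,-1.57],"jaw":1},
  {"xyz":[0.157,-0.361,0.04],"twist":[0,-0.0014,-1.57],"jaw":1},
  {"xyz":[0.157,-0.361,0.04],"twist":[0,-0.0014,-1.57],"jaw":1},
  {"xyz":[0.157,-0.361,0.04],"twist":[0,-0.0014,-1.57],"jaw":1},
  {"xyz":[0.157,-0.361,0.04],"twist":[0,-0.0014,-1.57],"jaw":1},
  {"xyz":[0.157,-0.361,0.04],"twist":[0,-0.0014,-1.57],"jaw":1},
  {"xyz":[0.157,-0.361,0.04],"twist":[0,-0.0014,-1.57],"jaw":1},
  {"xyz":[0.157,-0.361,0.04],"twist":[0,-0.0014,-1.57],"jaw":1},
  {"xyz":[0.157,-0.361,0.04],"twist":[0,-0.0014,-1.57],"jaw":1},
  {"xyz":[0.157,-0.361,0.04],"twist":[0,-0.0014,-1.57],"jaw":1},
])

```text
clock: 2.1
tcp_pos: [0.4594, 0.2945, 0.1786]
orientation: [0.0, 0.584, 0.812, -0.002]
wrist_force: [0.9, 0.1, 0.3]
finger_gap: 0.085
```

servo_tool([
  {"xyz":[0,0,0],"twist":[0,0,0],"jaw":1},
  {"xyz":[0,0,0],"twist":[0,0,0],"jaw":1},
  {"xyz":[0,0,0],"twist":[0,0,0],"jaw":1},
])

```text
clock: 2.35
tcp_pos: [0.4601, 0.2925, 0.1795]
orientation: [0.001, 0.59, 0.808, -0.001]
wrist_force: [0.2, -0.4, -1.1]
finger_gap: 0.0854
```

Run:
```python
from h import *
c=cam('wrist');save(c,'w1.png');P=cloud(c)
hsv=cv2.cvtColor(c['color'],cv2.COLOR_RGB2HSV);H,S=hsv[...,0],hsv[...,1]
m=(P[...,2]>.041)&(P[...,2]<.052)&(c['depth']>0)&(np.hypot(P[...,0]-.456,P[...,1]-.299)<.075)
q=P[m];print(m.sum(),q.mean(0) if m.sum() else 0,cv2.minAreaRect((q[:,:2]*1000).astype(np.float32)) if m.sum() else 0)
go(.456,.299,.016,113)
```

```text
10057 [0.45093756 0.29939106 0.04451635] ((454.2109069824219, 300.7560729980469), (109.73494720458984, 50.075401306152344), 22.74335289001465)
at [0.4603 0.2925 0.1797] th 107.77 F [-0.3 -0.5 -0.1] gap 0.0852 t 2.4
xyz [ 0.0079 -0.0019  0.1636] twist [-0.0012  0.0024 -0.0913] rows 3.9
```

View pics/w1.png

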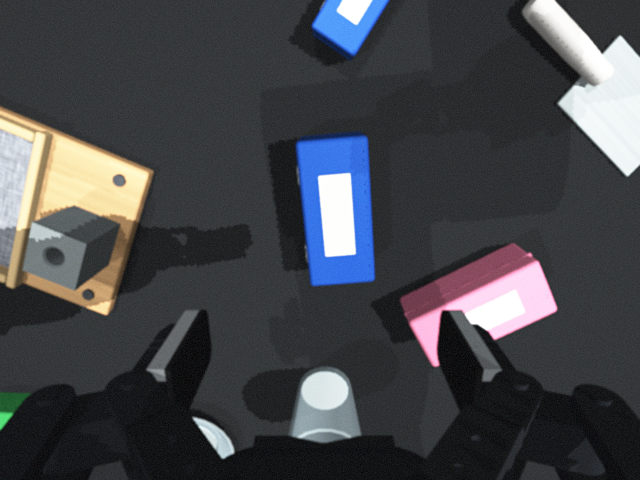

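The wrist view shows the case at about (337,210), with the pink box clear of both finger paths. I'll align and descend.

```bash
python3 -c "
from h import *
go(.4542,.3008,.015,112.7)"
```

```text
at [0.4603 0.2925 0.1797] th 107.77 F [-0.3 -0.5 -0.1] gap 0.0852 t 2.4
xyz [ 0.0102 -0.0031  0.1646] twist [-0.0012  0.0025 -0.0861] rows 4.0
```

servo_tool([
  {"xyz":[0.01,-0.003,0.03],"twist":[-0.001,0.0025,-0.086],"jaw":1},
  {"xyz":[0.01,-0.003,0.06],"twist":[-0.001,0.0025,-0.086],"jaw":1},
  {"xyz":[0.01,-0.003,0.09],"twist":[-0.001,0.0025,-0.086],"jaw":1},
  {"xyz":[0.01,-0.003,0.12],"twist":[-0.001,0.0025,-0.086],"jaw":1},
  {"xyz":[0.01,-0.003,0.145],"twist":[-0.001,0.0025,-0.086],"jaw":1},
  {"xyz":[0.01,-0.003,0.165],"twist":[-0.001,0.0025,-0.086],"jaw":1},
  {"xyz":[0.01,-0.003,0.165],"twist":[-0.001,0.0025,-0.086],"jaw":1},
  {"xyz":[0.01,-0.003,0.165],"twist":[-0.001,0.0025,-0.086],"jaw":1},
  {"xyz":[0.01,-0.003,0.165],"twist":[-0.001,0.0025,-0.086],"jaw":1},
])

```text
clock: 3.15
tcp_pos: [0.4553, 0.3011, 0.0159]
orientation: [0.0, 0.553, 0.833, 0.001]
wrist_force: [1.1, -0.1, 1.3]
finger_gap: 0.0858
```

```bash
python3 -c "
from h import *
go(.4542,.3008,.015,112.7)"
```

```text
at [0.4553 0.3011 0.0159] th 112.8 F [ 1.1 -0.1  1.3] gap 0.0858 t 3.15
xyz [ 0.0001 -0.0011  0.0009] twist [ 0.0016 -0.0002  0.0017] rows 0.0
```

Good. Close with 60 N, then lift.

servo_tool([
  {"xyz":[0,-0.001,0],"twist":[0,0,0],"jaw":0.3},
  {"xyz":[0,-0.001,0],"twist":[0,0,0],"jaw":0.3},
  {"xyz":[0,-0.001,0],"twist":[0,0,0],"jaw":0.3},
  {"xyz":[0,-0.001,0],"twist":[0,0,0],"jaw":0.3},
  {"xyz":[0,-0.001,0],"twist":[0,0,0],"jaw":0.3},
  {"xyz":[0,-0.001,0],"twist":[0,0,0],"jaw":0.3},
  {"xyz":[0,-0.001,0],"twist":[0,0,0],"jaw":0.3},
  {"xyz":[0,-0.001,0],"twist":[0,0,0],"jaw":0.3},
], squeeze=60)

```text
clock: 3.82
tcp_pos: [0.4545, 0.3009, 0.0162]
orientation: [0.001, 0.553, 0.833, 0.001]
wrist_force: [-0.3, -1.7, 5.1]
finger_gap: 0.0488
```

servo_tool([
  {"xyz":[0,0,-0.02],"twist":[0,0,0],"jaw":0.3},
  {"xyz":[0,0,-0.05],"twist":[0,0,0],"jaw":0.3},
  {"xyz":[0,0,-0.085],"twist":[0,0,0],"jaw":0.3},
  {"xyz":[0,0,-0.115],"twist":[0,0,0],"jaw":0.3},
  {"xyz":[0,0,-0.14],"twist":[0,0,0],"jaw":0.3},
  {"xyz":[0,0,-0.14],"twist":[0,0,0],"jaw":0.3},
  {"xyz":[0,0,-0.14],"twist":[0,0,0],"jaw":0.3},
])

```text
clock: 4.4
tcp_pos: [0.4542, 0.301, 0.1558]
orientation: [0.001, 0.553, 0.833, 0.001]
wrist_force: [-0.7, -0.7, -5.4]
finger_gap: 0.0493
```

```bash
python3 -c "
from h import *
go(.533,.029,.155,84.1)"
```

```text
at [0.4542 0.301  0.1558] th 112.87 F [-0.7 -0.7 -5.4] gap 0.0493 t 4.4
xyz [-0.2813 -0.0332  0.0006] twist [ 0.0031 -0.001   0.5022] rows 6.8
```

servo_tool([
  {"xyz":[-0.02,-0.002,-0.015],"twist":[0,0,0.05],"jaw":0.3},
  {"xyz":[-0.05,-0.005,-0.03],"twist":[0,0,0.1],"jaw":0.3},
  {"xyz":[-0.085,-0.009,-0.04],"twist":[0,0,0.15],"jaw":0.3},
  {"xyz":[-0.12,-0.013,-0.04],"twist":[0,0,0.22],"jaw":0.3},
  {"xyz":[-0.155,-0.018,-0.04],"twist":[0,0,0.29],"jaw":0.3},
  {"xyz":[-0.19,-0.022,-0.04],"twist":[0,0,0.36],"jaw":0.3},
  {"xyz":[-0.225,-0.026,-0.04],"twist":[0,0,0.43],"jaw":0.3},
  {"xyz":[-0.255,-0.03,-0.04],"twist":[0,0,0.48],"jaw":0.3},
  {"xyz":[-0.275,-0.033,-0.04],"twist":[0.003,0,0.502],"jaw":0.3},
  {"xyz":[-0.281,-0.033,-0.04],"twist":[0.003,0,0.502],"jaw":0.3},
  {"xyz":[-0.281,-0.033,-0.04],"twist":[0.003,0,0.502],"jaw":0.3},
  {"xyz":[-0.281,-0.033,-0.04],"twist":[0.003,0,0.502],"jaw":0.3},
])

```text
clock: 5.4
tcp_pos: [0.531, 0.0292, 0.1928]
orientation: [-0.002, 0.743, 0.67, -0.002]
wrist_force: [-0.4, 1.1, -4.8]
finger_gap: 0.0488
```

Run:
```python
from h import *
import pickle
c=cam('wrist');save(c,'w2.png');pickle.dump(c,open('w2.pkl','wb'));P=cloud(c)
ok=c['depth']>0
near=np.hypot(P[...,0]-.533,P[...,1]-.029)<.15
def rep(n,m):
    q=P[m&ok]
    if len(q)>20: print(n,len(q),np.round(cv2.minAreaRect((q[:,:2]*1000).astype(np.float32)),1) if 0 else cv2.minAreaRect((q[:,:2]*1000).astype(np.float32)),q[:,2].mean())
hsv=cv2.cvtColor(c['color'],cv2.COLOR_RGB2HSV);H,S=hsv[...,0],hsv[...,1]
rep('lug',near&(abs(P[...,2]-.062)<.004)&(np.hypot(P[...,0]-.5417,P[...,1]-.1135)<.035)&(S<80))
rep('rim',near&(P[...,2]>.0205)&(P[...,2]<.028)&(S>50)&(np.hypot(P[...,0]-.533,P[...,1]-.029)<.085))
rep('board',near&(abs(P[...,2]-.012)<.004)&(S>50))
rep('case',(P[...,2]>.1)&(P[...,2]<.25)&(H>100)&(H<125)&(S>120))
go(.533,.029,.1,84.1)
```

```text
lug 2777 ((540.8265380859375, 115.25560760498047), (40.47447204589844, 40.3778190612793), 83.89331817626953) 0.06136514204446055
rim 1321 ((487.1002197265625, 51.10621643066406), (113.99114227294922, 53.01655197143555), 71.1180191040039) 0.022984460659573904
board 14631 ((531.4885864257812, 30.02655792236328), (231.06788635253906, 139.80322265625), 83.65372467041016) 0.011494262544818409
case 28918 ((523.0353393554688, 31.2321720123291), (90.27043151855469, 94.25240325927734), 83.95284271240234) 0.21938910337681594
at [0.5311 0.0298 0.1932] th 84.16 F [-0.1  0.4 -4.5] gap 0.0488 t 5.45
xyz [-0.0006  0.0026  0.0932] twist [-0.0059  0.0001  0.0011] rows 2.2
```

View pics/w2.png

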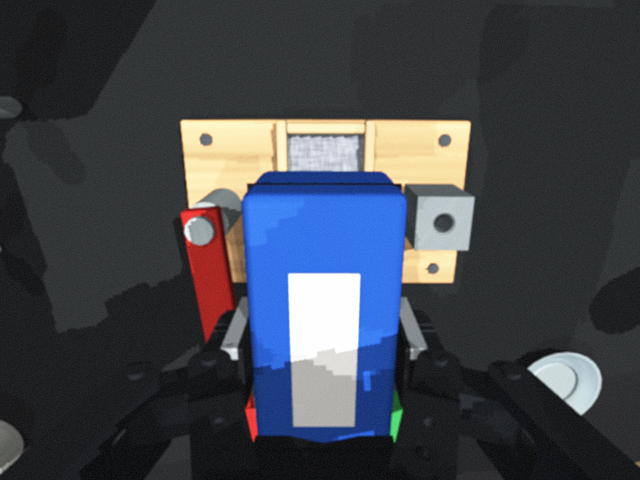

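The wrist view shows the case held squarely over the bay. The lug hole is at (444,223) and the bay end at (325,150). Next is lowering the case.

```bash
python3 -c "
from h import *
go(.5317,.0303,.034,83.9)"
```

```text
at [0.5311 0.0298 0.1932] th 84.16 F [-0.1  0.4 -4.5] gap 0.0488 t 5.45
xyz [0.0006 0.0015 0.1592] twist [-0.0059  0.0001  0.0046] rows 3.8
```

servo_tool([
  {"xyz":[0.0005,0.0015,0.02],"twist":[-0.006,0,0.005],"jaw":0.3},
  {"xyz":[0.0005,0.0015,0.05],"twist":[-0.006,0,0.005],"jaw":0.3},
  {"xyz":[0.0005,0.0015,0.08],"twist":[-0.006,0,0.005],"jaw":0.3},
  {"xyz":[0.0005,0.0015,0.105],"twist":[-0.006,0,0.005],"jaw":0.3},
  {"xyz":[0.0005,0.0015,0.125],"twist":[-0.006,0,0.005],"jaw":0.3},
  {"xyz":[0.0005,0.0015,0.14],"twist":[-0.006,0,0.005],"jaw":0.3},
  {"xyz":[0.0005,0.0015,0.15],"twist":[-0.006,0,0.005],"jaw":0.3},
  {"xyz":[0.0005,0.0015,0.157],"twist":[-0.006,0,0.005],"jaw":0.3},
  {"xyz":[0.0005,0.0015,0.159],"twist":[-0.006,0,0.005],"jaw":0.3},
  {"xyz":[0.0005,0.0015,0.159],"twist":[-0.006,0,0.005],"jaw":0.3},
  {"xyz":[0.0005,0.0015,0.159],"twist":[-0.006,0,0.005],"jaw":0.3},
])

```text
clock: 6.37
tcp_pos: [0.534, 0.0294, 0.0365]
orientation: [0.002, 0.744, 0.668, 0.001]
wrist_force: [-0.4, -0.4, -4.1]
finger_gap: 0.0488
```

```bash
python3 -c "
from h import *
go(.5317,.0303,.028,83.9)"
```

```text
at [0.534  0.0294 0.0365] th 83.85 F [-0.4 -0.4 -4.1] gap 0.0488 t 6.3667
xyz [ 0.0007 -0.0024  0.0085] twist [ 0.0045  0.0006 -0.0008] rows 0.2
```

servo_tool([
  {"xyz":[0.0005,-0.0024,0.002],"twist":[0.0045,0,0],"jaw":0.3},
  {"xyz":[0.0005,-0.0024,0.005],"twist":[0.0045,0,0],"jaw":0.3},
  {"xyz":[0.0005,-0.0024,0.008],"twist":[0.0045,0,0],"jaw":0.3},
  {"xyz":[0.0005,-0.0024,0.008],"twist":[0.0045,0,0],"jaw":0.3},
  {"xyz":[0.0005,-0.0024,0.008],"twist":[0.0045,0,0],"jaw":0.3},
])

```text
clock: 6.78
tcp_pos: [0.5315, 0.0298, 0.0283]
orientation: [0.0, 0.744, 0.668, -0.0]
wrist_force: [-1.5, -0.1, 1.9]
finger_gap: 0.049
```

The case is touching the floor. Release with a small opening and lift.

servo_tool([
  {"xyz":[0,0,0],"twist":[0,0,0],"jaw":0.73},
  {"xyz":[0,0,0],"twist":[0,0,0],"jaw":0.73},
  {"xyz":[0,0,0],"twist":[0,0,0],"jaw":0.73},
  {"xyz":[0,0,-0.01],"twist":[0,0,0],"jaw":0.73},
  {"xyz":[0,0,-0.03],"twist":[0,0,0],"jaw":0.73},
  {"xyz":[0,0,-0.06],"twist":[0,0,0],"jaw":0.73},
  {"xyz":[0,0,-0.1],"twist":[0,0,0],"jaw":0.73},
  {"xyz":[0,0,-0.14],"twist":[0,0,0],"jaw":0.73},
  {"xyz":[0,0,-0.17],"twist":[0,0,0],"jaw":0.73},
  {"xyz":[0,0,-0.17],"twist":[0,0,0],"jaw":0.73},
  {"xyz":[0,0,-0.17],"twist":[0,0,0],"jaw":0.73},
])

```text
clock: 7.7
tcp_pos: [0.5329, 0.0298, 0.2006]
orientation: [0.002, 0.744, 0.668, 0.001]
wrist_force: [0.3, -0.1, -0.2]
finger_gap: 0.0626
```

Run:
```python
from h import *
c=cam('wrist');save(c,'w3.png');P=cloud(c);ok=c['depth']>0
hsv=cv2.cvtColor(c['color'],cv2.COLOR_RGB2HSV);H,S=hsv[...,0].astype(int),hsv[...,1]
def rep(n,m):
    q=P[m&ok]
    print(n,len(q),cv2.minAreaRect((q[:,:2]*1000).astype(np.float32)) if len(q)>20 else '',q[:,2].mean())
    return q
d=np.hypot(P[...,0]-.5316,P[...,1]-.030)
q=rep('casetop',(d<.07)&(abs(P[...,2]-.057)<.006)&(H>100)&(H<125))
A=np.c_[q[:,:2]-q[:,:2].mean(0),np.ones(len(q))];print('tilt',np.linalg.lstsq(A,q[:,2],rcond=None)[0][:2])
rep('lug',(abs(P[...,2]-.062)<.004)&(np.hypot(P[...,0]-.5408,P[...,1]-.115)<.035)&(S<80))
rep('board',(abs(P[...,2]-.012)<.004)&(S>50)&(H<30)&(d<.15))
rep('handle',(abs(P[...,2]-.116)<.006)&(np.hypot(P[...,0]-.62,P[...,1]+.058)<.03))
rep('bar',(abs(P[...,2]-.076)<.005)&((H<8)|(H>172))&(S>150))
go(.6185,-.056,.15,40)
```

```text
casetop 7270 ((529.0457153320312, 33.81907272338867), (112.41700744628906, 115.30953979492188), 35.893184661865234) 0.056336859170242844
tilt [0.00285325 0.00554863]
lug 2699 ((541.0505981445312, 115.17936706542969), (40.66157913208008, 40.677433013916016), 83.96646118164062) 0.061331418201051716
board 20370 ((531.9950561523438, 30.61998748779297), (230.07223510742188, 140.04953002929688), 83.71946716308594) 0.011493276061872492
handle 0  nan
bar 4515 ((610.3818969726562, -54.41320037841797), (201.29910278320312, 28.22661590576172), 0.09056687355041504) 0.07528204576119601
at [0.5316 0.03   0.1986] th 83.82 F [-0.2 -0.7 -0.8] gap 0.0624 t 7.75
xyz [-0.0761  0.0956  0.0487] twist [8.000e-04 4.000e-04 7.649e-01] rows 6.1<stdin>:6: RuntimeWarning: Mean of empty slice.
  ret = ret.dtype.type(ret / rcount)
```

View pics/w3.png

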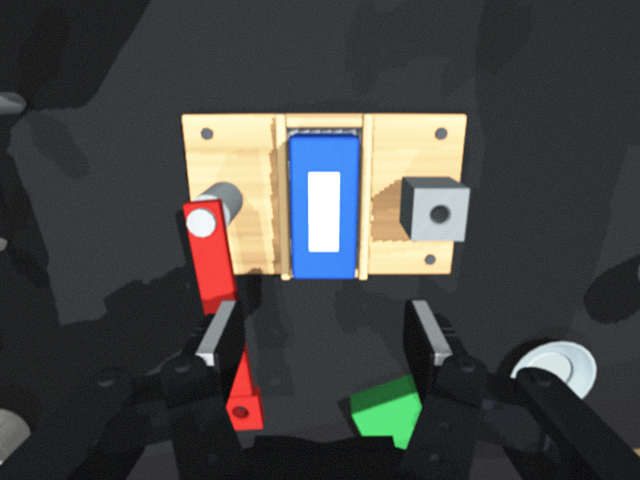

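The case lies flat in the bay, with its top at 56 mm and a tilt under 0.01 rad. The bar handle is hidden under the gripper. I'll go above it with the jaw axis along the bar.

```bash
python3 -c "
from h import *
go(.618,-.056,.18,-1.4)"
```

```text
at [0.5316 0.03   0.1986] th 83.82 F [-0.2 -0.7 -0.8] gap 0.0624 t 7.75
xyz [-0.0762  0.0951  0.0187] twist [1.0000e-03 1.0000e-04 1.4874e+00] rows 11.9
```

servo_tool([
  {"xyz":[-0.02,0.025,0],"twist":[0,0,0.12],"jaw":0.6},
  {"xyz":[-0.05,0.06,0.01],"twist":[0,0,0.24],"jaw":0.6},
  {"xyz":[-0.07,0.085,0.0187],"twist":[0,0,0.37],"jaw":0.6},
  {"xyz":[-0.076,0.095,0.0187],"twist":[0,0,0.5],"jaw":0.6},
  {"xyz":[-0.076,0.095,0.0187],"twist":[0,0,0.62],"jaw":0.6},
  {"xyz":[-0.076,0.095,0.0187],"twist":[0,0,0.75],"jaw":0.6},
  {"xyz":[-0.076,0.095,0.0187],"twist":[0,0,0.87],"jaw":0.6},
  {"xyz":[-0.076,0.095,0.0187],"twist":[0,0,1.0],"jaw":0.6},
  {"xyz":[-0.076,0.095,0.0187],"twist":[0,0,1.12],"jaw":0.6},
  {"xyz":[-0.076,0.095,0.0187],"twist":[0,0,1.25],"jaw":0.6},
  {"xyz":[-0.076,0.095,0.0187],"twist":[0,0,1.37],"jaw":0.6},
  {"xyz":[-0.076,0.095,0.0187],"twist":[0,0,1.487],"jaw":0.6},
])

```text
clock: 8.75
tcp_pos: [0.6161, -0.0556, 0.1765]
orientation: [-0.0, 1.0, -0.015, -0.003]
wrist_force: [0.3, -0.1, -0.3]
finger_gap: 0.0512
```

servo_tool([
  {"xyz":[0,0,0],"twist":[0,0,0],"jaw":0.6},
  {"xyz":[0,0,0],"twist":[0,0,0],"jaw":0.6},
  {"xyz":[0,0,0],"twist":[0,0,0],"jaw":0.6},
])

```text
clock: 9.0
tcp_pos: [0.6168, -0.0557, 0.1777]
orientation: [0.0, 1.0, -0.01, -0.002]
wrist_force: [-0.8, 0.1, 0.3]
finger_gap: 0.0513
```

Run:
```python
from h import *
c=cam('scene');P=cloud(c);ok=c['depth']>0
hsv=cv2.cvtColor(c['color'],cv2.COLOR_RGB2HSV);S=hsv[...,1]
c=cam('wrist');save(c,'w4.png')
P=cloud(c);ok=c['depth']>0
m=ok&(P[...,2]>.1)&(P[...,2]<.12)&(np.hypot(P[...,0]-.618,P[...,1]+.056)<.03);q=P[m];print(m.sum(),q.mean(0) if m.sum() else '')
go(.618,-.056,.084,-1.4)
```

```text
964 [ 0.61817971 -0.0541312   0.11336432]
at [ 0.6172 -0.0557  0.1783] th -1.27 F [-0.5  0.6  0.5] gap 0.0514 t 9.1
xyz [0.0011 0.0002 0.0943] twist [0.0004 0.0025 0.0023] rows 2.3
```

View pics/w4.png

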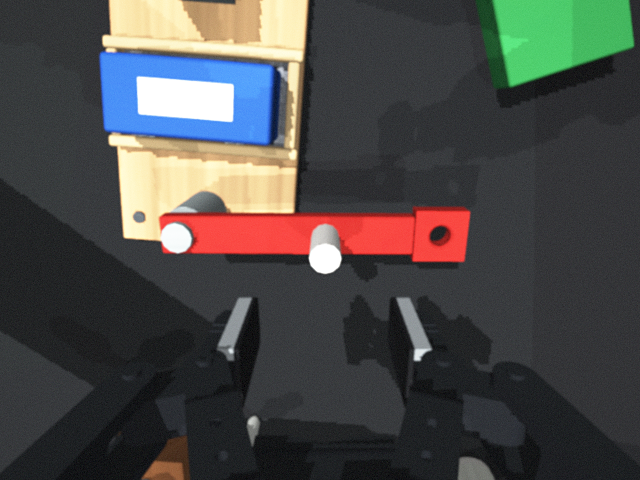

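The handle top is at (325,258), the bar hole at (440,236) and the hinge cap at (178,238). Next I'll convert these pixels and descend.

Run:
```python
from h import *
c=cam('wrist')
for n,u,v,z in [('handle',325,258,.116),('hole',440,236,.076),('hinge',178,238,.08)]: print(n,atz(c,u,v,z).round(4))
go(.6175,-.0555,.084,-1.4)
```

```text
handle [ 0.6185 -0.0558  0.116 ]
hole [ 0.6931 -0.058   0.076 ]
hinge [ 0.5243 -0.0545  0.08  ]
at [ 0.6173 -0.0558  0.1785] th -1.29 F [ 0.5 -0.5  0.1] gap 0.051 t 9.15
xyz [ 0.0004 -0.0003  0.0945] twist [0.0005 0.0021 0.0019] rows 2.3
```

servo_tool([
  {"xyz":[0.001,0,0.03],"twist":[0,0.002,0],"jaw":0.6},
  {"xyz":[0.001,0,0.06],"twist":[0,0.002,0],"jaw":0.6},
  {"xyz":[0.001,0,0.085],"twist":[0,0.002,0],"jaw":0.6},
  {"xyz":[0.001,0,0.0945],"twist":[0,0.002,0],"jaw":0.6},
  {"xyz":[0.001,0,0.0945],"twist":[0,0.002,0],"jaw":0.4},
  {"xyz":[0.001,0,0.0945],"twist":[0,0.002,0],"jaw":0.1},
  {"xyz":[0.001,0,0.0945],"twist":[0,0.002,0],"jaw":0.1},
  {"xyz":[0.001,0,0.0945],"twist":[0,0.002,0],"jaw":0.1},
  {"xyz":[0.001,0,0.0945],"twist":[0,0.002,0],"jaw":0.1},
  {"xyz":[0.001,0,0.0945],"twist":[0,0.002,0],"jaw":0.1},
], squeeze=25)

```text
clock: 9.98
tcp_pos: [0.6175, -0.056, 0.0858]
orientation: [0.001, 1.0, -0.012, -0.0]
wrist_force: [-5.8, 0.1, 1.8]
finger_gap: 0.0176
```

Run:
```python
from h import *
p,r,s=tool();go(.618,-.056,.084,-1.4)
h=np.array([.523,-.0538]);a0=np.arctan2(p[1]-h[1],p[0]-h[0]);L=np.hypot(*(p[:2]-h));print('L',L,np.degrees(a0))
a1=np.radians(83.9);N=22
for i in range(1,N+1):
    f=i/N;f=f*f*(3-2*f);a=a0+(a1-a0)*f
    q=np.r_[h+.095*np.array([np.cos(a),np.sin(a)]),p[2]]
    print(i,r.inv().apply(q-p).round(4).tolist(),round(-(a-a0),3))
```

```text
at [ 0.6175 -0.056   0.0858] th -1.37 F [-5.8  0.1  1.8] gap 0.0176 t 9.9833
xyz [ 0.0005 -0.      0.0018] twist [0.0011 0.0004 0.0005] rows 0.0
L 0.09457522947880097 -1.3327977644902922
1 [0.0004, -0.0008, -0.0] -0.009
2 [0.0004, -0.0033, -0.0] -0.035
3 [0.0001, -0.0072, -0.0] -0.075
4 [-0.0004, -0.0123, -0.0] -0.13
5 [-0.0014, -0.0185, -0.0] -0.196
6 [-0.0031, -0.0255, -0.0] -0.272
7 [-0.0056, -0.0331, -0.0] -0.356
8 [-0.0089, -0.0411, -0.0] -0.447
9 [-0.0133, -0.0491, -0.0] -0.543
10 [-0.0186, -0.0569, -0.0001] -0.643
11 [-0.0247, -0.0643, -0.0001] -0.744
12 [-0.0316, -0.071, -0.0001] -0.845
13 [-0.0389, -0.0769, -0.0001] -0.944
14 [-0.0466, -0.0819, -0.0001] -1.041
15 [-0.0542, -0.0859, -0.0001] -1.132
16 [-0.0616, -0.089, -0.0001] -1.216
17 [-0.0685, -0.0913, -0.0001] -1.292
18 [-0.0746, -0.0928, -0.0001] -1.358
19 [-0.0796, -0.0938, -0.0001] -1.412
20 [-0.0835, -0.0943, -0.0001] -1.453
21 [-0.0859, -0.0945, -0.0001] -1.479
22 [-0.0867, -0.0946, -0.0001] -1.488
```

servo_tool([
  {"xyz":[0.0004,-0.0008,0],"twist":[0,0,-0.009],"jaw":0.1},
  {"xyz":[0.0004,-0.0033,0],"twist":[0,0,-0.035],"jaw":0.1},
  {"xyz":[0.0001,-0.0072,0],"twist":[0,0,-0.075],"jaw":0.1},
  {"xyz":[-0.0004,-0.0123,0],"twist":[0,0,-0.13],"jaw":0.1},
  {"xyz":[-0.0014,-0.0185,0],"twist":[0,0,-0.196],"jaw":0.1},
  {"xyz":[-0.0031,-0.0255,0],"twist":[0,0,-0.272],"jaw":0.1},
  {"xyz":[-0.0056,-0.0331,0],"twist":[0,0,-0.356],"jaw":0.1},
  {"xyz":[-0.0089,-0.0411,0],"twist":[0,0,-0.447],"jaw":0.1},
  {"xyz":[-0.0133,-0.0491,0],"twist":[0,0,-0.543],"jaw":0.1},
  {"xyz":[-0.0186,-0.0569,0],"twist":[0,0,-0.643],"jaw":0.1},
  {"xyz":[-0.0247,-0.0643,0],"twist":[0,0,-0.744],"jaw":0.1},
  {"xyz":[-0.0247,-0.0643,0],"twist":[0,0,-0.744],"jaw":0.1},
])

```text
clock: 10.98
tcp_pos: [0.5932, 0.0091, 0.0858]
orientation: [0.001, 0.935, 0.355, -0.001]
wrist_force: [-6.5, -3.5, 0.3]
finger_gap: 0.0175
```

Run:
```python
from h import *
p,r,s=tool();go(.618,-.056,.085,83.9)
h=np.array([.523,-.0538]);a0=np.arctan2(p[1]-h[1],p[0]-h[0]);L=np.hypot(*(p[:2]-h));print('L',L,np.degrees(a0))
m=r.as_matrix();t0=np.arctan2(m[1,0],m[0,0]);a1=np.radians(83.9);N=11
for i in range(1,N+1):
    f=i/N;f=f*(2-f);a=a0+(a1-a0)*f
    q=np.r_[h+.095*np.array([np.cos(a),np.sin(a)]),p[2]]
    print(i,r.inv().apply(q-p).round(4).tolist(),round(-(a-t0),3))
```

```text
at [0.5932 0.0091 0.0858] th 41.53 F [-6.5 -3.5  0.3] gap 0.0175 t 10.9833
xyz [-0.0246  0.0651  0.001 ] twist [-1.000e-04  3.000e-03 -7.395e-01] rows 5.9
L 0.09424479247862037 41.84309367728291
1 [-0.0001, -0.0121, -0.0] -0.133
2 [-0.0022, -0.0228, -0.0] -0.248
3 [-0.005, -0.0322, -0.0] -0.351
4 [-0.0084, -0.0401, -0.0] -0.442
5 [-0.0119, -0.0468, -0.0] -0.521
6 [-0.0152, -0.0522, -0.0] -0.588
7 [-0.0182, -0.0564, -0.0] -0.642
8 [-0.0207, -0.0596, -0.0] -0.685
9 [-0.0225, -0.0618, -0.0] -0.715
10 [-0.0237, -0.0631, 0.0] -0.733
11 [-0.0241, -0.0635, 0.0] -0.74
```

servo_tool([
  {"xyz":[-0.001,-0.012,0],"twist":[0,0,-0.12],"jaw":0.1},
  {"xyz":[-0.003,-0.0228,0],"twist":[0,0,-0.24],"jaw":0.1},
  {"xyz":[-0.006,-0.0322,0],"twist":[0,0,-0.351],"jaw":0.1},
  {"xyz":[-0.009,-0.0401,0],"twist":[0,0,-0.442],"jaw":0.1},
  {"xyz":[-0.0125,-0.0468,0],"twist":[0,0,-0.521],"jaw":0.1},
  {"xyz":[-0.0158,-0.0522,0],"twist":[0,0,-0.588],"jaw":0.1},
  {"xyz":[-0.0188,-0.0564,0],"twist":[0,0,-0.642],"jaw":0.1},
  {"xyz":[-0.0213,-0.0596,0],"twist":[0,0,-0.685],"jaw":0.1},
  {"xyz":[-0.0231,-0.0618,0],"twist":[0,0,-0.715],"jaw":0.1},
  {"xyz":[-0.0243,-0.0631,0],"twist":[0,0,-0.733],"jaw":0.1},
  {"xyz":[-0.0247,-0.0635,0],"twist":[0,0,-0.74],"jaw":0.1},
  {"xyz":[-0.0247,-0.0635,0],"twist":[0,0,-0.74],"jaw":0.1},
])

```text
clock: 11.98
tcp_pos: [0.5349, 0.0397, 0.0858]
orientation: [0.001, 0.745, 0.667, -0.0]
wrist_force: [-4.2, -3.8, 3.5]
finger_gap: 0.0173
```

Run:
```python
from h import *
c=cam('wrist');save(c,'w5.png');cc=cam('scene');cv2.imwrite('pics/s5.png',cv2.resize(cc['color'][200:330,240:420,::-1],None,fx=4,fy=4,interpolation=cv2.INTER_CUBIC))
go(.5331,.0407,.085,83.9)
```

```text
at [0.5349 0.0397 0.0858] th 83.59 F [-5.3 -3.5  4.7] gap 0.0176 t 12.0833
xyz [ 0.0007 -0.0019  0.0008] twist [ 0.0017  0.0018 -0.0054] rows 0.1
```

View pics/w5.png

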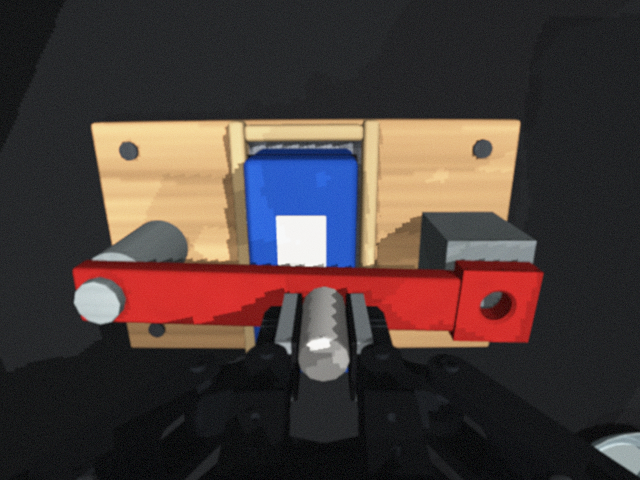

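Run:
```python
from h import *
c=cam('wrist')
print('hole',atz(c,498,305,.076),'hinge',atz(c,100,301,.08))
p,r,s=tool();print(r.inv().apply([-.0022,.0003,0]))
P=cloud(c);hsv=cv2.cvtColor(c['color'],cv2.COLOR_RGB2HSV);H,S=hsv[...,0],hsv[...,1]
q=P[(c['depth']>0)&(abs(P[...,2]-.0765)<.003)&((H<8)|(H>172))&(S>150)]
e=q[q[:,1]>.097];print('bar end',len(e),cv2.minAreaRect((e[:,:2]*1000).astype(np.float32)))
```

```text
hole [0.54539458 0.11475883 0.076     ] hinge [ 0.52303751 -0.05289676  0.08      ]
[ 5.24166649e-05 -2.21973842e-03 -3.72042101e-06]
bar end 4910 ((546.9090576171875, 113.7295150756836), (37.02875518798828, 35.66887664794922), 82.38662719726562)
```

The bar hole is at (498,305), about 4.4 mm short of the lug, so I'll push about 2.5–3 mm more at the handle.

servo_tool([
  {"xyz":[0,-0.0015,0],"twist":[0,0,-0.015],"jaw":0.1},
  {"xyz":[0,-0.003,0],"twist":[0,0,-0.026],"jaw":0.1},
  {"xyz":[0,-0.003,0],"twist":[0,0,-0.026],"jaw":0.1},
  {"xyz":[0,-0.003,0],"twist":[0,0,-0.026],"jaw":0.1},
  {"xyz":[0,-0.003,0],"twist":[0,0,-0.026],"jaw":0.1},
])

```text
clock: 12.55
tcp_pos: [0.5331, 0.0399, 0.0858]
orientation: [0.002, 0.736, 0.676, 0.001]
wrist_force: [-2.0, -5.1, 4.4]
finger_gap: 0.0172
```

```bash
cat >> h.py <<'E'
def barend(c):
    P=cloud(c);hsv=cv2.cvtColor(c['color'],cv2.COLOR_RGB2HSV);H,S=hsv[...,0],hsv[...,1]
    q=P[(c['depth']>0)&(abs(P[...,2]-.0765)<.003)&((H<8)|(H>172))&(S>150)]
    e=q[q[:,1]>.097];print('bar end',len(e),cv2.minAreaRect((e[:,:2]*1000).astype(np.float32)))
E
python3 - <<'E'
from h import *
c=cam('wrist');barend(c);go(.5331,.0407,.085,83.9)
E
```

```text
bar end 4957 ((543.2462768554688, 114.10142517089844), (37.335899353027344, 35.37786102294922), 83.38107299804688)
at [0.5331 0.04   0.0858] th 85.14 F [-2.1 -5.1  4.9] gap 0.0172 t 12.6
xyz [ 0.0007 -0.0001  0.0008] twist [0.0038 0.0019 0.0217] rows 0.2
```

servo_tool([
  {"xyz":[0,-0.0004,0],"twist":[0,0,0],"jaw":0.1},
  {"xyz":[0,-0.0004,0],"twist":[0,0,0],"jaw":0.5},
  {"xyz":[0,-0.0004,0],"twist":[0,0,0],"jaw":0.5},
  {"xyz":[0,-0.0004,0],"twist":[0,0,0],"jaw":0.5},
  {"xyz":[0,-0.0004,-0.02],"twist":[0,0,0],"jaw":0.5},
  {"xyz":[0,-0.0004,-0.05],"twist":[0,0,0],"jaw":0.5},
  {"xyz":[0,-0.0004,-0.08],"twist":[0,0,0],"jaw":0.5},
  {"xyz":[0,-0.0004,-0.115],"twist":[0,0,0],"jaw":0.5},
  {"xyz":[0,-0.0004,-0.15],"twist":[0,0,0],"jaw":0.5},
  {"xyz":[0,-0.0004,-0.15],"twist":[0,0,0],"jaw":0.5},
  {"xyz":[0,-0.0004,-0.15],"twist":[0,0,0],"jaw":0.5},
])

```text
clock: 13.52
tcp_pos: [0.533, 0.0412, 0.2367]
orientation: [0.002, 0.736, 0.677, 0.002]
wrist_force: [-0.2, -0.2, 0.5]
finger_gap: 0.0426
```

Run:
```python
from h import *
import pickle
c=cam('wrist');barend(c);pickle.dump(c,open('w6.pkl','wb'))
cv2.imwrite('pics/w6.png',cv2.resize(c['color'][160:320,180:520,::-1],None,fx=2.3,fy=2.3,interpolation=cv2.INTER_CUBIC))
go(.4517,-.3054,.2,0)
```

```text
bar end 1574 ((542.7103881835938, 114.03743743896484), (36.76041793823242, 34.483516693115234), 83.18616485595703)
at [0.5318 0.0412 0.2348] th 85.17 F [-0.5 -0.6  0.3] gap 0.0427 t 13.5667
xyz [-0.3522 -0.0508  0.0346] twist [ 0.002  -0.0018  1.4866] rows 11.9
```

View pics/w6.png

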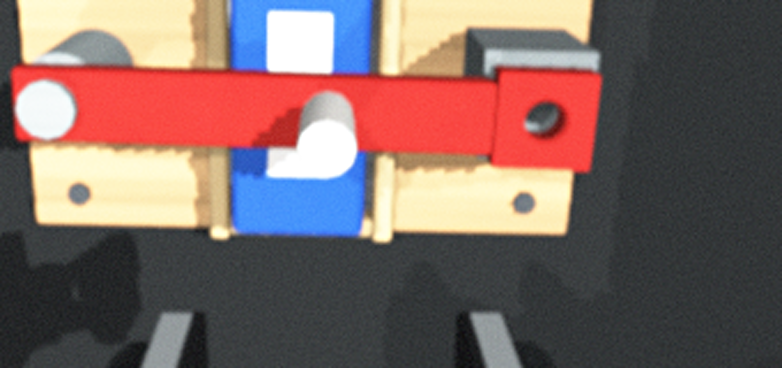

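Run:
```python
from h import *
import pickle
c=pickle.load(open('w6.pkl','rb'))
print('hole',atz(c,417,211.3,.076))
go(.4517,-.3054,.21,60)
```

```text
hole [0.54106587 0.11494357 0.076     ]
at [0.5318 0.0412 0.2348] th 85.17 F [-0.5 -0.6  0.3] gap 0.0427 t 13.5667
xyz [-0.3522 -0.0508  0.0246] twist [ 0.0024 -0.0005  0.4394] rows 8.6
```

The bar hole is at (541.1, 114.9) and the lug at (541.0, 115.2), so they line up. Next is the pin.

servo_tool([
  {"xyz":[-0.03,-0.004,0],"twist":[0,0,0.05],"jaw":0.6},
  {"xyz":[-0.065,-0.009,0],"twist":[0,0,0.1],"jaw":0.6},
  {"xyz":[-0.105,-0.015,0.005],"twist":[0,0,0.15],"jaw":0.6},
  {"xyz":[-0.145,-0.021,0.01],"twist":[0,0,0.2],"jaw":0.6},
  {"xyz":[-0.185,-0.027,0.015],"twist":[0,0,0.25],"jaw":0.6},
  {"xyz":[-0.225,-0.033,0.02],"twist":[0,0,0.3],"jaw":0.6},
  {"xyz":[-0.265,-0.039,0.0246],"twist":[0,0,0.36],"jaw":0.6},
  {"xyz":[-0.3,-0.044,0.0246],"twist":[0,0,0.41],"jaw":0.6},
  {"xyz":[-0.33,-0.048,0.0246],"twist":[0,0,0.44],"jaw":0.6},
  {"xyz":[-0.352,-0.051,0.0246],"twist":[0.002,0,0.44],"jaw":0.6},
  {"xyz":[-0.352,-0.051,0.0246],"twist":[0.002,0,0.44],"jaw":0.6},
  {"xyz":[-0.352,-0.051,0.0246],"twist":[0.002,0,0.44],"jaw":0.6},
])

```text
clock: 14.57
tcp_pos: [0.4495, -0.3058, 0.2076]
orientation: [-0.002, 0.867, 0.498, -0.001]
wrist_force: [-0.3, -0.1, -0.1]
finger_gap: 0.0513
```

servo_tool([
  {"xyz":[0,0,0],"twist":[0,0,0],"jaw":0.6},
  {"xyz":[0,0,0],"twist":[0,0,0],"jaw":0.6},
])

```text
clock: 14.73
tcp_pos: [0.4505, -0.3041, 0.209]
orientation: [-0.001, 0.866, 0.5, -0.001]
wrist_force: [0.4, -0.4, 0.1]
finger_gap: 0.0511
```

Run:
```python
from h import *
c=cam('wrist');save(c,'w7.png')
P=cloud(c);hsv=cv2.cvtColor(c['color'],cv2.COLOR_RGB2HSV);H,S=hsv[...,0],hsv[...,1]
m=(c['depth']>0)&(abs(P[...,2]-.1)<.003)&(H>20)&(H<33)&(S>120)&(np.hypot(P[...,0]-.4517,P[...,1]+.3054)<.03)
q=P[m];print(m.sum(),q.mean(0),cv2.minEnclosingCircle((q[:,:2]*1000).astype(np.float32)))
vu=np.argwhere(m);print('px',vu.mean(0)[::-1],atz(c,*vu.mean(0)[::-1],.101))
go(q[:,0].mean(),q[:,1].mean(),.072,60)
```

```text
669 [ 0.44864943 -0.3040059   0.10046874] ((448.92559814453125, -304.3487854003906), 9.899975776672363)
px [320.88789238 228.86995516] [ 0.44848465 -0.30390589  0.101     ]
at [ 0.4507 -0.3041  0.2093] th 60.03 F [-0.6  0.4  0.1] gap 0.0514 t 14.7833
xyz [-0.0009 -0.0015  0.1373] twist [-0.0023  0.0002  0.0005] rows 3.3
```

View pics/w7.png

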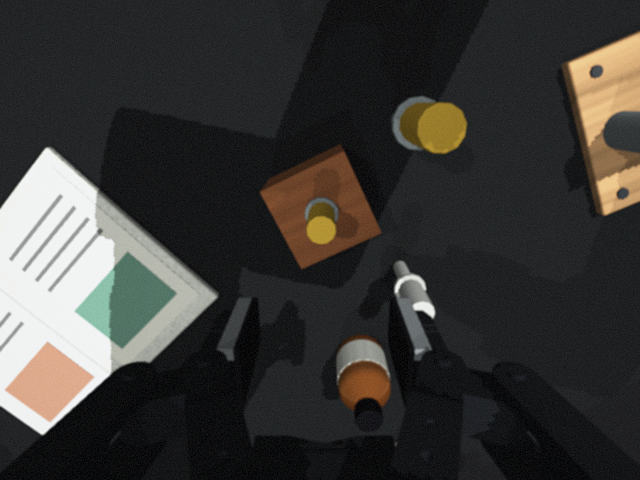

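The wrist view shows the pin grip at (321,229) in the block, with the white look-alike at (415,295) clear of the fingers. Descend and grip.

servo_tool([
  {"xyz":[-0.001,-0.0015,0.03],"twist":[-0.002,0,0],"jaw":0.6},
  {"xyz":[-0.001,-0.0015,0.06],"twist":[-0.002,0,0],"jaw":0.6},
  {"xyz":[-0.001,-0.0015,0.09],"twist":[-0.002,0,0],"jaw":0.6},
  {"xyz":[-0.001,-0.0015,0.12],"twist":[-0.002,0,0],"jaw":0.6},
  {"xyz":[-0.001,-0.0015,0.138],"twist":[-0.002,0,0],"jaw":0.6},
  {"xyz":[-0.001,-0.0015,0.142],"twist":[-0.002,0,0],"jaw":0.6},
  {"xyz":[-0.001,-0.0015,0.142],"twist":[-0.002,0,0],"jaw":0.6},
  {"xyz":[-0.001,-0.0015,0.142],"twist":[-0.002,0,0],"jaw":0.6},
], squeeze=70)

```text
clock: 15.45
tcp_pos: [0.4494, -0.3054, 0.0688]
orientation: [0.001, 0.866, 0.5, 0.0]
wrist_force: [0.1, 0.0, 0.3]
finger_gap: 0.0512
```

servo_tool([
  {"xyz":[0,0,0],"twist":[0,0,0],"jaw":0.1},
  {"xyz":[0,0,0],"twist":[0,0,0],"jaw":0.1},
  {"xyz":[0,0,0],"twist":[0,0,0],"jaw":0.1},
  {"xyz":[0,0,0],"twist":[0,0,0],"jaw":0.1},
  {"xyz":[0,0,0],"twist":[0,0,0],"jaw":0.1},
  {"xyz":[0,0,0],"twist":[0,0,0],"jaw":0.1},
  {"xyz":[0,0,0],"twist":[0,0,0],"jaw":0.1},
  {"xyz":[0,0,0],"twist":[0,0,0],"jaw":0.1},
])

```text
clock: 16.12
tcp_pos: [0.4497, -0.3064, 0.0696]
orientation: [0.002, 0.866, 0.499, 0.001]
wrist_force: [0.5, 2.5, 5.9]
finger_gap: 0.0184
```

```bash
python3 -c "
from h import *
go(.4488,-.3042,.2,60)"
```

```text
at [ 0.4497 -0.3064  0.0696] th 59.93 F [0.5 2.5 5.9] gap 0.0184 t 16.1167
xyz [ 0.0013 -0.0014 -0.1305] twist [ 0.004   0.0009 -0.0012] rows 3.1
```

servo_tool([
  {"xyz":[0,0,-0.02],"twist":[0,0,0],"jaw":0.1},
  {"xyz":[0,0,-0.05],"twist":[0,0,0],"jaw":0.1},
  {"xyz":[0,0,-0.085],"twist":[0,0,0],"jaw":0.1},
  {"xyz":[0,0,-0.12],"twist":[0,0,0],"jaw":0.1},
  {"xyz":[0,0,-0.145],"twist":[0.002,0,0],"jaw":0.1},
  {"xyz":[0,0,-0.15],"twist":[0.002,0,0],"jaw":0.1},
  {"xyz":[0,0,-0.15],"twist":[0.002,0,0],"jaw":0.1},
  {"xyz":[0,0,-0.15],"twist":[0.002,0,0],"jaw":0.1},
])

```text
clock: 16.78
tcp_pos: [0.4484, -0.3054, 0.2173]
orientation: [-0.0, 0.866, 0.499, -0.001]
wrist_force: [-1.0, -0.2, -1.9]
finger_gap: 0.018
```

Run:
```python
from h import *
# pin in hand, seen from the wrist: shank/tip; save crop
c=cam('wrist');save(c,'w8.png')
go(.541,.1151,.22,60)
```

```text
at [ 0.448  -0.305   0.2164] th 59.93 F [ 1.   0.4 -1.8] gap 0.0183 t 16.8333
xyz [ 0.4101 -0.13   -0.0033] twist [-0.0033  0.0002 -0.0013] rows 10.3
```

View pics/w8.png

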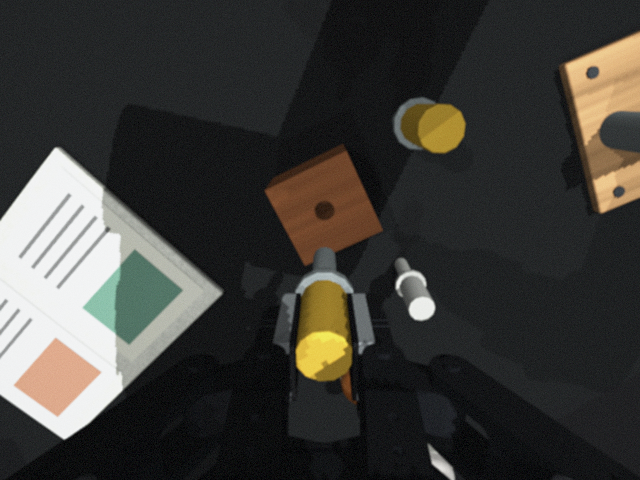

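The pin hangs straight in the grip, with its tip near (323,250) and the grip top centre at (323,357). I'll check the tilt from these.

Run:
```python
from h import *
c=cam('wrist');p,r,s=tool()
for n,u,v,dz in [('tip',323,251,-.0635),('collar',324,290,-.014),('top',323.5,356,.0314)]:
    print(n,r.inv().apply(atz(c,u,v,p[2]+dz)-p).round(4))
go(.541,.1151,.22,60)
```

```text
tip [ 0.0005 -0.0023  0.0635]
collar [ 0.001 -0.003  0.014]
top [ 0.0009 -0.0014 -0.0314]
at [ 0.4477 -0.3048  0.2159] th 59.92 F [-0.5  0.1 -1.9] gap 0.0181 t 16.8833
xyz [ 0.4101 -0.1297 -0.0035] twist [-0.0044 -0.     -0.0013] rows 10.3
```

servo_tool([
  {"xyz":[0.03,-0.01,-0.003],"twist":[-0.003,0,0],"jaw":0.1},
  {"xyz":[0.07,-0.022,-0.0035],"twist":[-0.003,0,0],"jaw":0.1},
  {"xyz":[0.11,-0.035,-0.0035],"twist":[-0.003,0,0],"jaw":0.1},
  {"xyz":[0.15,-0.047,-0.0035],"twist":[-0.003,0,0],"jaw":0.1},
  {"xyz":[0.19,-0.06,-0.0035],"twist":[-0.003,0,0],"jaw":0.1},
  {"xyz":[0.23,-0.073,-0.0035],"twist":[-0.003,0,0],"jaw":0.1},
  {"xyz":[0.27,-0.085,-0.0035],"twist":[-0.003,0,0],"jaw":0.1},
  {"xyz":[0.31,-0.097,-0.0035],"twist":[-0.003,0,0],"jaw":0.1},
  {"xyz":[0.345,-0.109,-0.0035],"twist":[-0.003,0,0],"jaw":0.1},
  {"xyz":[0.38,-0.12,-0.0035],"twist":[-0.003,0,0],"jaw":0.1},
  {"xyz":[0.4,-0.125,-0.0035],"twist":[-0.003,0,0],"jaw":0.1},
  {"xyz":[0.4095,-0.128,-0.0035],"twist":[-0.003,0,0],"jaw":0.1},
])

```text
clock: 17.88
tcp_pos: [0.5423, 0.116, 0.219]
orientation: [-0.0, 0.865, 0.501, -0.001]
wrist_force: [0.2, 0.1, -1.0]
finger_gap: 0.0178
```

servo_tool([
  {"xyz":[0,0,0],"twist":[0,0,0],"jaw":0.1},
  {"xyz":[0,0,0],"twist":[0,0,0],"jaw":0.1},
  {"xyz":[0,0,0],"twist":[0,0,0],"jaw":0.1},
  {"xyz":[0,0,0],"twist":[0,0,0],"jaw":0.1},
])

```text
clock: 18.22
tcp_pos: [0.5427, 0.1115, 0.2209]
orientation: [0.001, 0.867, 0.499, -0.0]
wrist_force: [-0.4, -0.6, -0.9]
finger_gap: 0.0181
```

Run:
```python
from h import *
go(.5425,.1137,.155,60)
```

```text
at [0.5427 0.1115 0.2209] th 59.81 F [-0.4 -0.6 -0.9] gap 0.0181 t 18.2167
xyz [ 0.0019 -0.0013  0.0659] twist [ 0.0013  0.0014 -0.0033] rows 1.6
```

servo_tool([
  {"xyz":[0.0019,-0.0013,0.03],"twist":[0.001,0.001,-0.003],"jaw":0.1},
  {"xyz":[0.0019,-0.0013,0.055],"twist":[0.001,0.001,-0.003],"jaw":0.1},
  {"xyz":[0.0019,-0.0013,0.066],"twist":[0.001,0.001,-0.003],"jaw":0.1},
  {"xyz":[0.0019,-0.0013,0.066],"twist":[0.001,0.001,-0.003],"jaw":0.1},
  {"xyz":[0.0019,-0.0013,0.066],"twist":[0.001,0.001,-0.003],"jaw":0.1},
  {"xyz":[0.0019,-0.0013,0.066],"twist":[0.001,0.001,-0.003],"jaw":0.1},
])

```text
clock: 18.72
tcp_pos: [0.5437, 0.1145, 0.1564]
orientation: [0.001, 0.866, 0.5, 0.001]
wrist_force: [-0.2, 0.1, -1.0]
finger_gap: 0.0183
```

Run:
```python
from h import *
c=cam('wrist');p,r,s=tool()
a=c['color'][170:400,220:440,::-1];cc=cam('scene');b=cc['color'][215:305,260:395,::-1]
a=cv2.resize(a,None,fx=2,fy=2,interpolation=cv2.INTER_CUBIC);b=cv2.resize(b,(345,230),interpolation=cv2.INTER_CUBIC)
o=np.zeros((460,800,3),np.uint8);o[:,:440]=a;o[:230,445:790]=b;cv2.imwrite('pics/w9.png',o)
go(.5425,.1137,.14,60)
```

```text
at [0.544  0.1149 0.1568] th 60.06 F [-0.3 -0.3 -0.4] gap 0.0183 t 18.8167
xyz [-0.0018 -0.0008  0.0168] twist [ 0.0031 -0.0019  0.0011] rows 0.4
```

View pics/w9.png

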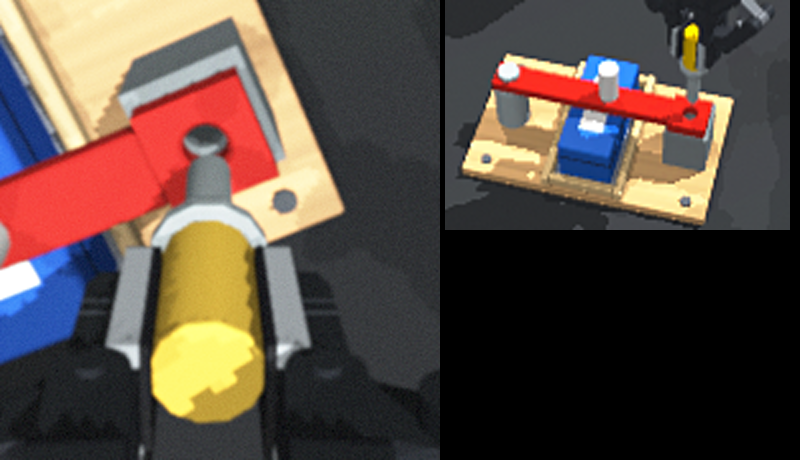

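The combined view (12 viewed) shows the pin tip just above the bar hole, with the hole at full-image px (323,240.5). Compare the two in the tool frame.

Run:
```python
from h import *
c=cam('wrist');p,r,s=tool()
print('hole',r.inv().apply(atz(c,323,240.5,.076)-p).round(4),atz(c,323,240.5,.076).round(4))
print('tip',r.inv().apply(atz(c,323.5,251,p[2]-.0635)-p).round(4))
# auto ellipse of dark/gray hole in red end
hsv=cv2.cvtColor(c['color'],cv2.COLOR_RGB2HSV)
go(.5425,.1137,.14,60)
```

```text
hole [ 0.0005 -0.0028  0.0806] [0.542  0.1168 0.076 ]
tip [ 0.0008 -0.0026  0.0635]
at [0.5439 0.115  0.1566] th 60.08 F [ 0.   0.1 -0.5] gap 0.0176 t 18.8667
xyz [-0.0019 -0.0006  0.0166] twist [ 0.003  -0.0017  0.0014] rows 0.4
```

The tip is directly above the hole, within 0.5 mm. Lower it in stages.

servo_tool([
  {"xyz":[0,0,0.008],"twist":[0.001,0,0],"jaw":0.1},
  {"xyz":[0,0,0.014],"twist":[0.001,0,0],"jaw":0.1},
  {"xyz":[0,0,0.018],"twist":[0.001,0,0],"jaw":0.1},
  {"xyz":[0,0,0.022],"twist":[0.001,0,0],"jaw":0.1},
  {"xyz":[0,0,0.026],"twist":[0.001,0,0],"jaw":0.1},
  {"xyz":[0,0,0.026],"twist":[0.001,0,0],"jaw":0.1},
  {"xyz":[0,0,0.026],"twist":[0.001,0,0],"jaw":0.1},
])

```text
clock: 19.45
tcp_pos: [0.5424, 0.1148, 0.1285]
orientation: [-0.0, 0.866, 0.501, -0.001]
wrist_force: [0.9, -2.3, -3.0]
finger_gap: 0.0182
```

Run:
```python
from h import *
go(.5425,.1140,.115,60)
```

```text
at [0.5424 0.1148 0.1285] th 60.09 F [ 0.9 -2.3 -3. ] gap 0.0182 t 19.45
xyz [-0.0007  0.0005  0.0135] twist [-0.001   0.0012  0.0015] rows 0.3
```

servo_tool([
  {"xyz":[-0.0007,0.0003,0.004],"twist":[0,0,0],"jaw":0.1},
  {"xyz":[-0.0007,0.0003,0.008],"twist":[0,0,0],"jaw":0.1},
  {"xyz":[-0.0007,0.0003,0.012],"twist":[0,0,0],"jaw":0.1},
  {"xyz":[-0.0007,0.0003,0.016],"twist":[0,0,0],"jaw":0.1},
  {"xyz":[-0.0007,0.0003,0.016],"twist":[0,0,0],"jaw":0.1},
  {"xyz":[-0.0007,0.0003,0.016],"twist":[0,0,0],"jaw":0.1},
])

```text
clock: 19.95
tcp_pos: [0.5425, 0.1145, 0.1126]
orientation: [-0.0, 0.866, 0.501, -0.0]
wrist_force: [0.2, -1.5, -1.7]
finger_gap: 0.0185
```

It's in the lug with low forces. Continue to the seat.

servo_tool([
  {"xyz":[-0.0003,0,0.005],"twist":[0,0,0],"jaw":0.1},
  {"xyz":[-0.0003,0,0.01],"twist":[0,0,0],"jaw":0.1},
  {"xyz":[-0.0003,0,0.015],"twist":[0,0,0],"jaw":0.1},
  {"xyz":[-0.0003,0,0.019],"twist":[0,0,0],"jaw":0.1},
  {"xyz":[-0.0003,0,0.021],"twist":[0,0,0],"jaw":0.1},
  {"xyz":[-0.0003,0,0.021],"twist":[0,0,0],"jaw":0.1},
  {"xyz":[-0.0003,0,0.021],"twist":[0,0,0],"jaw":0.1},
])

```text
clock: 20.53
tcp_pos: [0.5426, 0.1144, 0.0919]
orientation: [-0.0, 0.866, 0.501, -0.0]
wrist_force: [-0.9, 0.0, -1.3]
finger_gap: 0.0181
```

servo_tool([
  {"xyz":[0,0,0.001],"twist":[0,0,0],"jaw":0.1},
  {"xyz":[0,0,0.002],"twist":[0,0,0],"jaw":0.1},
  {"xyz":[0,0,0.003],"twist":[0,0,0],"jaw":0.1},
  {"xyz":[0,0,0.003],"twist":[0,0,0],"jaw":0.1},
])

```text
clock: 20.87
tcp_pos: [0.5429, 0.1142, 0.0896]
orientation: [0.0, 0.866, 0.501, 0.0]
wrist_force: [-1.3, -1.0, 1.0]
finger_gap: 0.0182
```

The collar is touching. Release and withdraw upwards.

servo_tool([
  {"xyz":[0,0,0],"twist":[0,0,0],"jaw":0.55},
  {"xyz":[0,0,0],"twist":[0,0,0],"jaw":0.55},
  {"xyz":[0,0,0],"twist":[0,0,0],"jaw":0.55},
  {"xyz":[0,0,0],"twist":[0,0,0],"jaw":0.55},
  {"xyz":[0,0,-0.02],"twist":[0,0,0],"jaw":0.55},
  {"xyz":[0,0,-0.05],"twist":[0,0,0],"jaw":0.55},
  {"xyz":[0,0,-0.08],"twist":[0,0,0],"jaw":0.55},
  {"xyz":[0,0,-0.11],"twist":[0,0,0],"jaw":0.55},
  {"xyz":[0,0,-0.14],"twist":[0,0,0],"jaw":0.55},
  {"xyz":[0,0,-0.14],"twist":[0,0,0],"jaw":0.55},
  {"xyz":[0,0,-0.14],"twist":[0,0,0],"jaw":0.55},
])

```text
clock: 21.78
tcp_pos: [0.5442, 0.1143, 0.2314]
orientation: [0.001, 0.866, 0.501, 0.002]
wrist_force: [0.1, 1.0, -1.3]
finger_gap: 0.0471
```

Run:
```python
from h import *
c=cam('wrist');barend(c)
P=cloud(c);hsv=cv2.cvtColor(c['color'],cv2.COLOR_RGB2HSV);H,S=hsv[...,0],hsv[...,1];ok=c['depth']>0
y=ok&(H>18)&(H<34)&(S>120)&(P[...,2]>.05)&(np.hypot(P[...,0]-.541,P[...,1]-.115)<.04)
q=P[y];print('yellow z range',np.percentile(q[:,2],[1,50,99]));t=q[q[:,2]>np.percentile(q[:,2],99)-.004];print('pin top',len(t),cv2.minEnclosingCircle((t[:,:2]*1000).astype(np.float32)),t[:,2].mean())
b=P[ok&(H>100)&(H<125)&(S>120)&(abs(P[...,2]-.057)<.006)&(np.hypot(P[...,0]-.532,P[...,1]-.03)<.09)];print('case',len(b),cv2.minAreaRect((b[:,:2]*1000).astype(np.float32)),b[:,2].mean())
go(.5,.1,.2,60)
```

```text
bar end 757 ((541.1567993164062, 114.11329650878906), (35.98273468017578, 33.32518768310547), 83.90357208251953)
yellow z range [0.07500049 0.10694402 0.12143527]
pin top 87 ((541.556640625, 115.81587219238281), 9.77573013305664) 0.1198331630096674
case 3990 ((530.6888427734375, 31.183252334594727), (49.39128112792969, 108.36862182617188), 83.6931381225586) 0.056305592382155316
at [0.5431 0.1143 0.2296] th 60.11 F [ 0.2  1.2 -0.8] gap 0.0469 t 21.8333
xyz [-0.0339 -0.0303  0.0295] twist [ 0.001  -0.0013  0.0019] rows 1.3
```

The pin top is at 0.120–0.121 m (0.121 m is home). The bar, case and pin are all in place and the gripper is clear, so I'll hand in.

```bash
python3 -c "
from h import *
print(env.hand_in())"
```

```text
the job is handed in; nothing more can be done
None
```

The case is flat in the bay, the bar is swung over it, and the pin is pushed home and released. I handed in at about 22 s of the 72 s allowed; `hand_in` reports no verdict.

Last checks, all from the wrist camera after letting go:

| Item | Measured | Wanted |
|---|---|---|
| Case centre | about 1.3 mm from the bay centre | under 12 mm |
| Case top | 56 mm above the bench | 57 mm |
| Bar angle | 83.9° | 83.9°, the carrier's own axis |
| Bar hole to lug hole, before the pin went in | about 0.3 mm | under 6 mm |
| Pin top | 120–121 mm above the bench | 121 mm when home |
| Pin axis to lug hole | under 1 mm | under 5 mm |

- **Tilt:** I measured the case's tilt once, just after placing it, at under 0.01 rad. The pin's tilt was not measured after release.
- **Camera disagreement:** The scene and wrist cameras differed by 2–3 mm on some positions. I used the wrist camera's values for the fits.
- **Forces:** Wrist force readings stayed under about 8 N.
- **Beaker and bottle:** No move went near the beaker, and the gripper passed above the bottle when taking the pin. I did not take a final picture of either.

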